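# Fit the nested lids on the chip can, then hold the outer lid up alone

## Task

Pick up the nested pair of lids by the inner lid's thin stem and lower it gently, without dropping it, onto the open can so that the inner lid sits fully home in the can's mouth with the outer lid resting on it; keep the two lids nested until then. Let go of the stem, then lift the outer lid off alone, by its wide collar, until all of it is above the top of the stem, and finish while still holding it up there, level and still. The inner lid must be left fully home and untouched, the can where it stands, and the other things on the bench alone.

Things in the scene. Friction and masses are not known exactly. Their poses are not given: they have to be found in the camera images.
- can: Open, loose, upright round steel can with a few chips in it, about 0.6 kg: 90 mm outer diameter, 70 mm high, mouth 84 mm across inside, inner floor at 6 mm. Origin at the centre of its underside, z up.
- can_rim (a point): Centre of the can's mouth, level with the top of its rim, 70 mm above the can's underside.
- inner: Loose inner lid, grey plastic, 0.14 kg, round. Origin: centre of its underside, z up. Upwards: a plug 78 mm across (foot edge chamfered) from 0 to 10 mm that enters the can's mouth, a flange 90 mm across from 10 to 13 mm that rests on the can's rim, a stem 18 mm in diameter from 13 to 65 mm. Starts on the bench under the outer lid. Fully home, its origin is 60 mm above the can's underside.
- inner_stem (a point): On the stem's axis, 52 mm above the inner lid's underside: the middle of the 26 mm of stem that stand out above the outer lid's collar while nested (39 to 65 mm). Fully home it is 42 mm above the can's rim. Gripping the stem up here lifts both lids, as the outer lid rests on the inner lid's flange.
- outer: Loose aluminium outer lid, 0.16 kg, round. Origin: centre of its disc's underside, z up. Disc 108 mm across, 4 mm thick; skirt (101 mm inside) down to 11 mm below the origin; collar 38 mm in outer diameter from 4 to 26 mm above it. The stem passes through a 23 mm hole. Nested, its origin is 13 mm above the inner lid's; the skirt clears the stem's top after a rise of 63 mm.
- outer_collar (a point): On the collar's axis, half-way up it (15 mm above the outer lid's origin, 11 mm below the collar's top). Grip the collar across its 38 mm, here or up to 10 mm higher, with the stem standing between the fingers: while nested the stem's top is 37 mm above this point.
- ecu: Bystander: flat aluminium control unit with black connector, 85 x 120 x 27 mm, the connector 22 mm beyond its -x face. Origin at the centre of the underside, z up.
- pot: Bystander: small closed jar, 34 mm across, 50 mm high. Origin at the centre of the underside, z up.
- driver: Bystander: screwdriver lying on the bench, about 150 mm long along its own x axis, handle to -x. Origin about mid-length, on its underside.
- meter: Bystander: clamp meter lying on the bench, body 105 x 48 x 28 mm along its own x axis, jaws a further 65 mm to +x. Origin at the centre of the body's underside, z up.

How it is judged:
On the way:
1. both lids, still nested, stand on the can with the inner lid fully home, and the stem has been let go (z of inner in the frame of can between 0.057 and 0.063 m and horizontal distance between inner and can below 0.006 m and angle between the z axis of inner and the z axis of can, either way round below 0.06 rad and z of outer in the frame of inner below 0.016 m and angle between the z axis of outer and the z axis of inner, either way round below 0.08 rad and contact force between inner and the fingers below 0.1 N), for 0.2 s.
At the end, for the whole second after the job is handed in: Outer lid held in the fingers, level (0.25 rad), still, over 74 mm above the inner lid's origin, touching only the fingers. Inner lid home in the can (height 60 mm within 3, centred within 6 mm, level within 0.06 rad), untouched. Can upright, within 25 mm of its start, untouched (z of outer in the frame of inner above 0.074 m and angle between outer's own z axis and vertical below 0.25 rad and linear speed of outer below 0.03 m/s and contact force between outer and the fingers above 1 N and contact force between outer and inner below 0.05 N and contact force between outer and can below 0.05 N and z of inner in the frame of can between 0.057 and 0.063 m and horizontal distance between inner and can below 0.006 m and angle between the z axis of inner and the z axis of can, either way round below 0.06 rad and contact force between each of inner, can and the arm below 0.1 N and contact force between each of inner, can and the fingers below 0.1 N and linear speed of inner below 0.02 m/s and angle between can's own z axis and vertical below 0.05 rad and height (world z) of can below 0.005 m and distance of can from where it was at the start of the episode below 0.025 m); the arm keeps its last pose, push and grip.
It fails at once if the lids come apart (outer lid over 10 mm up from its nested place, or over 15 mm aside) while the inner lid is not home in the can ((z of outer in the frame of inner above 0.023 m or distance between outer and inner above 0.028 m) and (z of inner in the frame of can above 0.066 m or z of inner in the frame of can below 0.054 m or horizontal distance between inner and can above 0.01 m)).
It fails at once if the inner lid is dropped (moves faster than 0.4 m/s out of the fingers) (contact force between inner and the fingers below 0.02 N and linear speed of inner above 0.4 m/s).
It fails at once if the can is shoved over 25 mm or tipped over 0.2 rad (distance of can from where it was at the start of the episode above 0.025 m or angle between can's own z axis and vertical above 0.2 rad).
It fails at once if a bystander is moved over 30 mm (distance of any of ecu, pot, driver, meter from where it was at the start of the episode above 0.03 m).
It also fails if it takes over 48 s, if anything falls off the work surface, if the arm or the gripper's body presses on something with over 40 N, if the wrist force passes 120 N, or if a joint passes its speed limit or range.

## Robot

A 6-joint arm with a two-finger parallel gripper is mounted at the origin on the work surface. World frame = base frame: x ahead of the robot, y to its left, z up, the work surface at z = 0. Lengths are in m, angles in rad, forces in N, time in s.
With the tool pointing down it reaches from about 0.225 to 0.875 m from the base axis. Payload 3.4 kg.
Tool frame: the origin (TCP) lies on the centre line of the jaws, within the pads' length; the fingertips stand 11 mm ahead of it and the grasp point (between the pads) lies 8 mm behind it; z points along the fingers, y is the line along which they close (so a half turn about z gives the same grasp; the last joint's range is limited). The gripper opens to 85 mm and grips with 20 to 120 N. Pads are 22 mm wide; open, the fingers measure 114 mm over their backs; the gripper's body (76 mm by 85 mm) begins 54 mm behind the grasp point. The pads swing forward as they close: fully open they stand 13 mm farther back than shut.
Start: joints at [-1.433, 0.276, 1.505, -0, 1.361, -0.121], TCP at [0.147, -0.556, 0.242] pointing down, gripper open.
Joint ranges: [-2.89, 2.89], [-0.75, 2.08], [0.22, 2.7], [-1.18, 4.32], [0.11, 2.71], [-2.7, 2.7]. Speed limits (rad/s): [2.57, 2.57, 3.14, 3.14, 3.14, 3.14].

## Interface

Orientations are given as a unit quaternion [w, x, y, z].
In Python, from rig import manip, eyes, job gives the robot as it stands.
- The arm moves only by the tool drive_tool, never from a script. Its argument "rows" is a list of rows, each a list of 3 entries, a list of its own where there are three numbers: the turn, a rotation vector about the world's x, y, z in rad, then the shift along the world's x, y, z in cm, then the finger opening in cm, from 0 to 8.54. A call has 1 to 8 rows; each row shifts and turns the commanded pose from where the row before left it; what a row does not reach is not made up. A row lasts 1/8 s, in which the tool goes at most 62.5 mm and 10.7 degrees, less where a joint would pass 70% of its speed; a pose out of reach is approached as far as the arm can. A call is refused whole if a number of a shift passes 6.25 or a number of a turn 0.188, either way. A call with a gripper value outside its range is refused whole. The fingers move at their own pace and stop on an object; "force" is the grip in N (left out, the last holds). Time passes only in rows, so rows that do not move let the fingers close. It gives the time, the measured TCP pose, the force, the opening and the grip force at its end, in the units of the state.
- manip.get_state(): the state, without advancing time (a new reading comes with each control period).
- eyes.get_image(name): name is "scene" or "side" or "wrist"; returns the picture (420x560x3 uint8, red, green, blue); there is no depth.
- eyes.get_calibration(name): a dict with "camera_matrix" (3x3 intrinsics, pixels), "view" (4x4, takes a point from world to camera coordinates). Camera axes: x right, y up, looking along -z (the intrinsics and any distortion apply to the point x, -y, -z); pixel columns grow to the right and rows downward; lengths in m; the calibration is good to about 2 mm. A picture is of the moment at which its call begins: read the wrist's pose just before it. get_calibration takes no time and is no camera call; for the wrist camera it gives the pose at the moment of the call.
- job.sign_off(): hands the job in; it is judged then, once.
The state is a dict: "clock": time; "qpos": joint angles; "qd": joint speeds; "effort": joint torques, N m; "position": TCP position; "ee_rot": TCP orientation; "contact_force": force on the tool from outside, world axes, zero at the start; "moment": the same for the moment, N m; "width": finger opening in m; "gripper_force": force on a finger pad.
Only numpy, scipy, OpenCV 4.12 (cv2) and the standard library are available. Lean on these libraries where they do the work, as an engineer would, in place of code of your own. Each camera call takes 0.05 s, during which the arm holds its last target. There are 200 camera calls.

## Working session

There is one attempt and no reset: what is moved stays moved. The work goes in short steps, Python scripts to look and compute and a tool call to move; the robot and the scene stay as the last step left them, time stands still between calls to the robot, and variables do not carry over. Pictures are saved under pics/ and viewed, at most 10 in all, crops included, and the job is handed in when it is done.

Besides the shell and the picture viewer there is one more tool, called after "Request:" by a JSON object that holds its "method" and its "body", one argument or row to a line. drive_tool: Moves the arm, as the interface text tells. Its arguments: {"type":"object","properties":{"rows":{"type":"array"},"force":{"type":"number"}},"required":["rows"]}

```bash
mkdir -p pics; cat > h.py <<'E'
import numpy as np,cv2
from rig import manip,eyes,job
np.set_printoptions(precision=4,suppress=True)
def snap(n,f):
    im=eyes.get_image(n); cv2.imwrite('pics/'+f,im[:,:,::-1]); return im
def ray(n,u,v,z,cal=None):
    c=cal or eyes.get_calibration(n); K=np.array(c['camera_matrix']);V=np.array(c['view'])
    d=np.linalg.solve(K,[u,v,1]); d=np.array([d[0],-d[1],-d[2]])
    R=V[:3,:3];o=-R.T@V[:3,3];w=R.T@d
    return o+w*(z-o[2])/w[2]
def proj(n,p,cal=None):
    c=cal or eyes.get_calibration(n); K=np.array(c['camera_matrix']);V=np.array(c['view'])
    q=V[:3,:3]@np.array(p)+V[:3,3]; q=K@np.array([q[0],-q[1],-q[2]]); return q[:2]/q[2]
E
python3 - <<'E'
from h import *
a=snap('scene','s1.png');b=snap('side','d1.png')
for n in('scene','side'):
    c=eyes.get_calibration(n);V=np.array(c['view']);print(n,c.keys(),c['camera_matrix'],-V[:3,:3].T@V[:3,3])
print(manip.get_state())
E
```

```text
scene dict_keys(['camera_matrix', 'view']) [[508.9828   0.     279.6208]
 [  0.     508.9828 206.7387]
 [  0.       0.       1.    ]] [ 1.2224 -0.3405  1.0048]
side dict_keys(['camera_matrix', 'view']) [[476.1026   0.     277.2944]
 [  0.     476.1026 217.9994]
 [  0.       0.       1.    ]] [0.297  1.0221 0.9736]
{'clock': 0.1, 'qpos': array([-1.433 ,  0.2765,  1.506 , -0.    ,  1.3607, -0.121 ]), 'qd': array([-0.0013, -0.0011, -0.0024,  0.0001, -0.0014,  0.0007]), 'effort': array([  0.0012, -41.7703, -24.6405,  -0.0001,   0.0058,   0.    ]), 'position': array([ 0.1471, -0.5554,  0.2415]), 'ee_rot': array([-0.0008,  0.9916,  0.129 , -0.    ]), 'contact_force': array([-0.4084, -0.0963, -0.7517]), 'moment': array([ 0.0284, -0.033 , -0.0007]), 'gripper_force': 0.0, 'width': 0.08591832757260275}
```

View pics/s1.png

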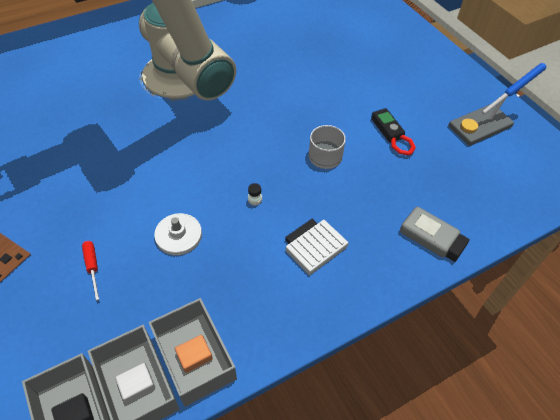

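View pics/d1.png

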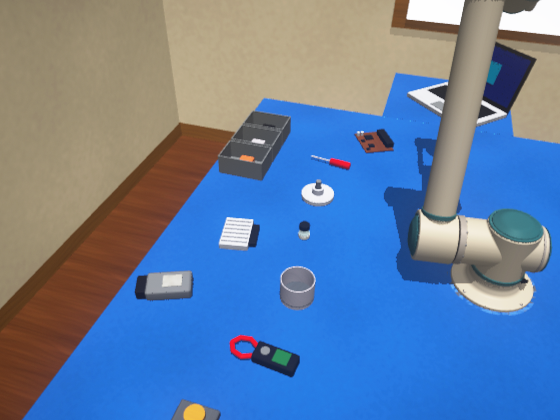

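The scene view shows the lids' disc at about (178,233) with the stem top at (175,219), and the can's mouth at about (327,138). The side view shows the disc at about (318,193) and the mouth at about (297,279).

```bash
python3 - <<'E'
from h import *
print('lid',ray('scene',178,233,.017),ray('side',318,193.5,.017),'stem',ray('scene',175,219,.065),ray('side',318,182,.065))
print('can',ray('scene',327,138,.07),ray('side',297,279,.07))
print('pot',ray('scene',254,187,.05),'ecu?',ray('scene',317,245,.027))
a=cv2.imread('pics/s1.png');b=cv2.imread('pics/d1.png')
cr=[cv2.resize(x,(400,300),interpolation=cv2.INTER_CUBIC) for x in(a[195:270,128:228],a[105:180,277:377],b[155:230,268:368],b[250:325,247:347])]
cv2.imwrite('pics/c1.png',np.vstack([np.hstack(cr[:2]),np.hstack(cr[2:])]))
E
```

```text
lid [ 0.5477 -0.2203  0.017 ] [ 0.5389 -0.2132  0.017 ] stem [ 0.5423 -0.2179  0.065 ] [ 0.5415 -0.2107  0.065 ]
can [0.4923 0.2144 0.07  ] [0.4899 0.2203 0.07  ]
pot [ 0.5327 -0.0146  0.05  ] ecu? [0.7325 0.0429 0.027 ]
```

View pics/c1.png

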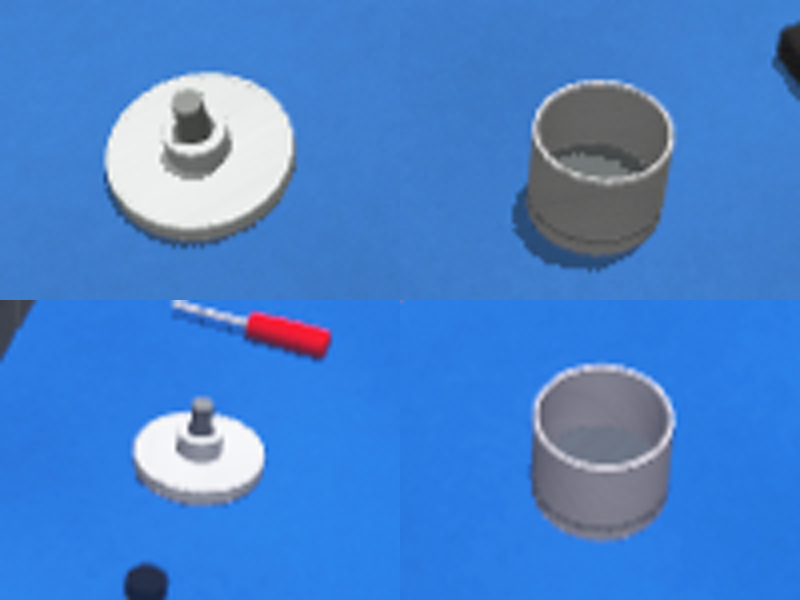

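Request:
{"method": "drive_tool", "body": {
  "rows": [
    [[0,0,0],[4.4,3.8,0],8.54],
    [[0,0,0],[4.6,4.0,0],8.54],
    [[0,0,0],[4.6,4.0,0],8.54],
    [[0,0,0],[4.6,4.0,0],8.54],
    [[0,0,0],[4.6,4.0,0],8.54],
    [[0,0,0],[4.6,4.0,0],8.54],
    [[0,0,0],[4.6,4.0,0],8.54],
    [[0,0,0],[4.4,3.8,0],8.54]
  ],
  "force": 30
}}

```text
clock: 1.1
position: [0.5123, -0.2382, 0.242]
ee_rot: [0.0, 0.992, 0.129, -0.0]
contact_force: [0.2, -0.6, -0.8]
width: 0.0854
gripper_force: 0.0
```

Request:
{"method": "drive_tool", "body": {
  "rows": [
    [[0,0,0],[3.2,2.0,-3],8.54],
    [[0,0,0],[0,0,-3],8.54],
    [[0,0,0],[0,0,0],8.54]
  ]
}}

```text
clock: 1.48
position: [0.5415, -0.2184, 0.1795]
ee_rot: [-0.002, 0.992, 0.13, -0.003]
contact_force: [-0.3, -0.3, 1.1]
width: 0.0853
gripper_force: 0.0
```

```bash
python3 - <<'E'
from h import *
s=manip.get_state();print(s['position'],s['ee_rot'],s['width'],s['qpos'])
c=eyes.get_calibration('wrist');snap('wrist','w1.png')
V=np.array(c['view']);print(-V[:3,:3].T@V[:3,3],V[:3,:3])
np.savez('w1.npz',**c);print(proj('wrist',[.543,-.215,.065],c))
E
```

```text
[ 0.5415 -0.2184  0.1795] [-0.002   0.9916  0.1296 -0.0029] 0.08525795630598391 [-0.5023  0.3336  1.5811 -0.0003  1.2339  0.8086]
[ 0.6261 -0.1965  0.3104] [[ 0.2558 -0.9667 -0.0038]
 [ 0.911   0.2423 -0.3338]
 [ 0.3236  0.0819  0.9426]]
[275.84   208.7274]
```

View pics/w1.png

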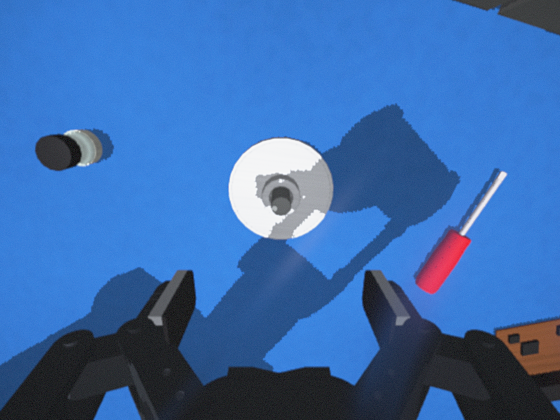

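The wrist view shows the disc centred at about (281,188.5), with the stem top at about (281,205).

```bash
python3 - <<'E'
from h import *
c=dict(np.load('w1.npz'))
print(ray('w',281,188.5,.017,c),ray('w',282,206,.065,c))
for p in(.0,.012):print(proj('w',[.5415,-.2184,.1795-p],c))
a=cv2.imread('pics/w1.png')[160:235,230:330];cv2.imwrite('pics/c2.png',cv2.resize(a,(800,600),interpolation=cv2.INTER_CUBIC))
E
```

```text
[ 0.5493 -0.2182  0.017 ] [ 0.5468 -0.2196  0.065 ]
[278.7033 285.6613]
[278.7766 273.2588]
```

View pics/c2.png

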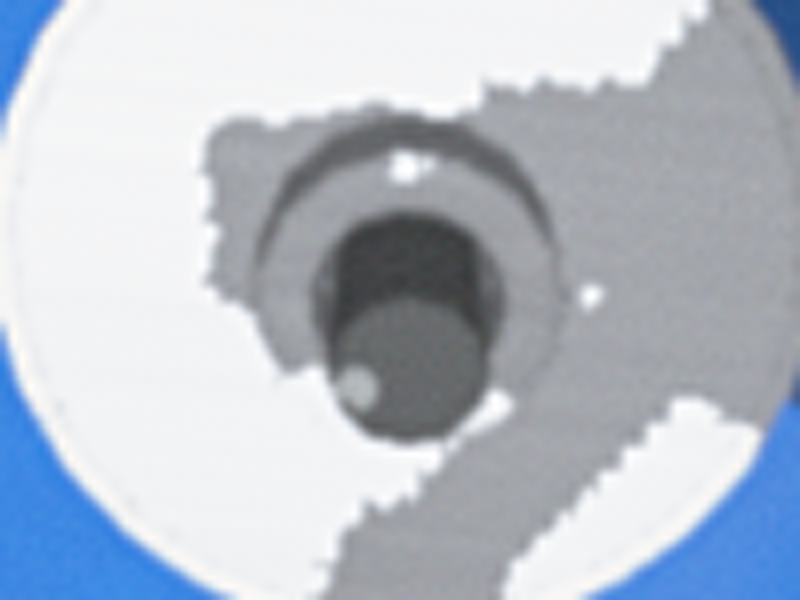

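The stem top is at (281,206), which puts the stem at (0.547, -0.219). I'll descend there.

Request:
{"method": "drive_tool", "body": {
  "rows": [
    [[0,0,0],[0.5,-0.1,-3],6.0],
    [[0,0,0],[0,0,-4],5.0],
    [[0,0,0],[0,0,-3],4.0],
    [[0,0,0],[0,0,-1.0],4.0],
    [[0,0,0],[0,0,0],4.0],
    [[0,0,0],[0,0,0],4.0]
  ]
}}

```text
clock: 2.28
position: [0.5493, -0.2218, 0.0742]
ee_rot: [0.001, 0.992, 0.129, 0.001]
contact_force: [0.7, -0.5, 1.4]
width: 0.0398
gripper_force: 0.0
```

```bash
python3 - <<'E'
from h import *
s=manip.get_state();print(s['position'],s['ee_rot'],s['width'],s['contact_force'])
c=eyes.get_calibration('wrist');im=snap('wrist','w2.png')
for z in(.065,.017):print(proj('w',[.547,-.219,z],c))
p=s['position'];print(proj('w',p,c))
E
```

```text
[ 0.5493 -0.2218  0.0742] [0.0011 0.9917 0.1289 0.0014] 0.03982650700910991 [ 0.7202 -0.5317  1.3785]
[272.7875 278.4928]
[273.8302 241.2526]
[278.8016 285.5708]
```

View pics/w2.png

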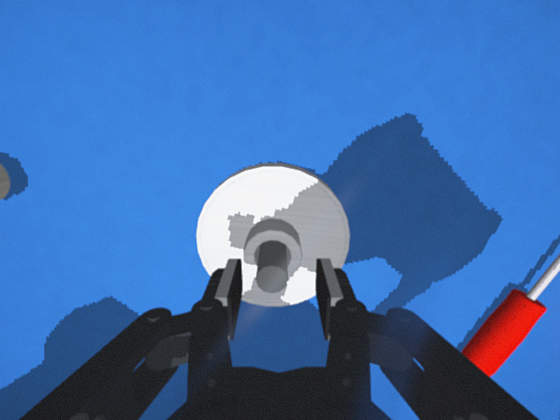

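The stem's top is at about (271,278) and the jaws' centre line is at column 279, so I'll shift about 4 mm towards +y, go down and close.

Request:
{"method": "drive_tool", "body": {
  "rows": [
    [[0,0,0],[-0.25,0.4,0],4.0],
    [[0,0,0],[0,0,-1.0],4.0],
    [[0,0,0],[0,0,-1.0],4.0],
    [[0,0,0],[0,0,0],2.4],
    [[0,0,0],[0,0,0],2.4]
  ],
  "force": 40
}}

```text
clock: 2.95
position: [0.5457, -0.2169, 0.052]
ee_rot: [-0.0, 0.992, 0.129, -0.0]
contact_force: [0.5, 0.6, 0.6]
width: 0.0238
gripper_force: 0.0
```

Request:
{"method": "drive_tool", "body": {
  "rows": [
    [[0,0,0],[0,0,0],1.6],
    [[0,0,0],[0,0,0],1.0],
    [[0,0,0],[0,0,0],1.0],
    [[0,0,0],[0,0,0],1.0]
  ],
  "force": 40
}}

```text
clock: 3.45
position: [0.5458, -0.217, 0.0524]
ee_rot: [0.0, 0.992, 0.129, 0.0]
contact_force: [1.0, -0.5, -1.7]
width: 0.0168
gripper_force: 39.0
```

Request:
{"method": "drive_tool", "body": {
  "rows": [
    [[0,0,0],[0,0,0.5],1.0],
    [[0,0,0],[0,0,1.5],1.0],
    [[0,0,0],[0,0,2.5],1.0],
    [[0,0,0],[0,0,3],1.0],
    [[0,0,0],[0,0,3],1.0],
    [[0,0,0],[0,0,2],1.0],
    [[0,0,0],[0,0,0.5],1.0],
    [[0,0,0],[0,0,0],1.0]
  ]
}}

```text
clock: 4.45
position: [0.5454, -0.2167, 0.1825]
ee_rot: [0.0, 0.992, 0.129, 0.0]
contact_force: [0.1, -0.1, -3.5]
width: 0.0166
gripper_force: 39.2
```

Request:
{"method": "drive_tool", "body": {
  "rows": [
    [[0,0,0],[-0.2,1,0],1.0],
    [[0,0,0],[-0.4,2.4,0],1.0],
    [[0,0,0],[-0.6,4,0],1.0],
    [[0,0,0],[-0.8,4.5,0],1.0],
    [[0,0,0],[-0.8,4.5,0],1.0],
    [[0,0,0],[-0.8,4.5,0],1.0],
    [[0,0,0],[-0.6,4,0],1.0],
    [[0,0,0],[-0.4,3,0],1.0]
  ]
}}

```text
clock: 5.45
position: [0.4974, 0.0653, 0.1819]
ee_rot: [-0.001, 0.992, 0.13, -0.001]
contact_force: [0.3, -0.3, -3.2]
width: 0.0166
gripper_force: 39.3
```

Request:
{"method": "drive_tool", "body": {
  "rows": [
    [[0,0,0],[-0.2,2,0],1.0],
    [[0,0,0],[-0.2,1,0],1.0],
    [[0,0,0],[0,0,0],1.0],
    [[0,0,0],[0,0,0],1.0]
  ]
}}

```text
clock: 5.95
position: [0.4955, 0.0917, 0.1822]
ee_rot: [0.0, 0.992, 0.129, -0.0]
contact_force: [0.7, 0.5, -2.7]
width: 0.0169
gripper_force: 39.3
```

```bash
python3 - <<'E'
from h import *
s=manip.get_state();print(s['position'],s['ee_rot'],s['width'],s['contact_force'],s['moment'])
c=eyes.get_calibration('wrist');im=snap('wrist','w3.png');np.savez('w3.npz',**c)
print(proj('w',[.491,.217,.07],c))
E
```

```text
[0.4955 0.0917 0.1822] [ 0.0003  0.9917  0.1289 -0.0001] 0.016892790399305684 [ 0.6778  0.5124 -2.6707] [0.0015 0.0139 0.021 ]
[133.407  181.9294]
```

View pics/w3.png

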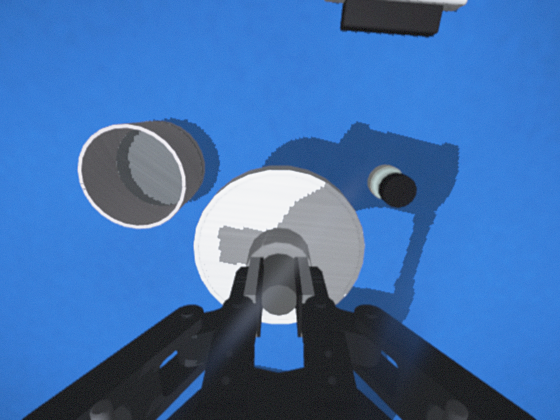

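The wrist view shows the can's mouth centred at about (133,176) and the held disc centred at about (279.5,245).

```bash
python3 - <<'E'
from h import *
c=dict(np.load('w3.npz'));im=cv2.cvtColor(cv2.imread('pics/w3.png'),cv2.COLOR_BGR2HSV)
# rim: bright low-saturation pixels
m=((im[:,:,1]<60)&(im[:,:,2]>150)).astype(np.uint8);m[:,192:]=0;m[260:]=0;m[:110]=0
ps=np.argwhere(m)[:,::-1].astype(np.float32);h=cv2.convexHull(ps)
print(len(ps),cv2.fitEllipse(h),ps.min(0),ps.max(0))
# circle fit in world at z=.07
def circ(h,z):
    P=np.array([ray('w',*p,z,c)[:2] for p in h.reshape(-1,2)])
    s=np.linalg.lstsq(np.c_[2*P,np.ones(len(P))],(P**2).sum(1),rcond=None)[0]
    return s[:2],np.sqrt(s[2]+s[0]**2+s[1]**2)
print('can',circ(h,.07))
m=((im[:,:,1]<60)&(im[:,:,2]>90)).astype(np.uint8);m[:,:192]=0;m[:,368:]=0;m[:160]=0;m[250:]=0
ps=np.argwhere(m)[:,::-1];h=cv2.convexHull(ps.astype(np.float32)).reshape(-1,2);h=h[(h[:,1]<245)]
print('disc',circ(h,.147)); print('stem',ray('w',279.5,299,.1952,c))
E
```

```text
1279 ((131.54446411132812, 175.88369750976562), (97.1858139038086, 114.22317504882812), 129.05935668945312) [ 78. 124.] [185. 228.]
can (array([0.4933, 0.2183]), np.float64(0.044596978204621156))
disc (array([0.4891, 0.1027]), np.float64(0.06511181573800458))
stem [0.4967 0.0916 0.1952]
```

Request:
{"method": "drive_tool", "body": {
  "rows": [
    [[0,0,0],[0,1,0],1.0],
    [[0,0,0],[-0.1,2,0],1.0],
    [[0,0,0],[-0.1,3,0],1.0],
    [[0,0,0],[-0.1,3,0],1.0],
    [[0,0,0],[0,2.2,0],1.0],
    [[0,0,0],[0,1.2,0],1.0],
    [[0,0,0],[0,0.3,0],1.0],
    [[0,0,0],[0,0,0],1.0]
  ]
}}

```text
clock: 7.0
position: [0.4927, 0.2187, 0.1822]
ee_rot: [0.0, 0.992, 0.129, -0.0]
contact_force: [0.4, -0.4, -2.9]
width: 0.0166
gripper_force: 39.4
```

Request:
{"method": "drive_tool", "body": {
  "rows": [
    [[0,0,0],[0,0,-1],1.0],
    [[0,0,0],[0,0,-1.5],1.0],
    [[0,0,0],[0,0,-1.2],1.0],
    [[0,0,0],[0,0,-0.8],1.0],
    [[0,0,0],[0,0,-0.2],1.0],
    [[0,0,0],[0,0,0],1.0]
  ]
}}

```text
clock: 7.75
position: [0.4928, 0.2192, 0.1353]
ee_rot: [0.0, 0.992, 0.129, 0.0]
contact_force: [-0.2, -0.5, -1.7]
width: 0.0165
gripper_force: 39.4
```

```bash
python3 - <<'E'
from h import *
s=manip.get_state();print(s['position'],s['ee_rot'],s['width'],s['contact_force'],s['moment'])
a=snap('scene','s2.png');b=snap('side','d2.png')
p=s['position']
cr=[cv2.resize(x[:,:,::-1],(400,300),interpolation=cv2.INTER_CUBIC) for x in(a[95:170,277:377],b[240:315,247:347])]
cv2.imwrite('pics/c3.png',np.hstack(cr))
E
```

```text
[0.4928 0.2192 0.1353] [0.     0.9916 0.1291 0.0001] 0.016536788915896532 [-0.1595 -0.466  -1.6689] [ 0.058  -0.0464  0.0167]
```

View pics/c3.png

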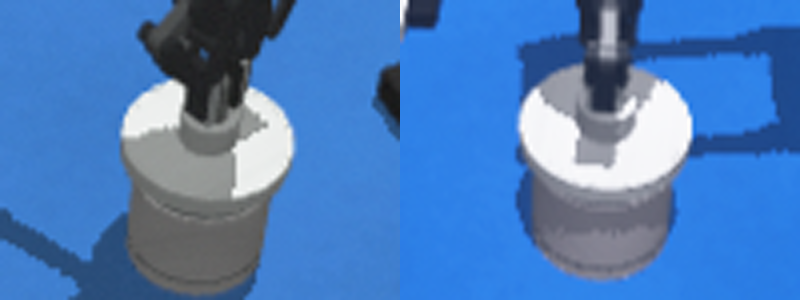

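```bash
python3 - <<'E'
from h import *
for n,d,m in(('scene',329.1,327.9),('side',298.5,298)):
    P=[.4933,.2183]
    print(n,proj(n,P+[.07]),m,proj(n,P+[.100]),d,'px/mm x,y',(proj(n,[.5033,.2183,.1])-proj(n,P+[.1]))/10,(proj(n,[.4933,.2283,.1])-proj(n,P+[.1]))/10)
E
```

```text
scene [328.5277 137.7352] 327.9 [329.6576 129.2843] 329.1 px/mm x,y [0.2139 0.2548] [ 0.3393 -0.1333]
side [295.9183 278.1375] 298 [296.3459 270.0163] 298.5 px/mm x,y [-0.3824 -0.091 ] [-0.11    0.2784]
```

Both views show the lid centred over the can to within about 1 mm, so I'll lower it gently.

Request:
{"method": "drive_tool", "body": {
  "rows": [
    [[0,0,0],[0,0,-0.3],1.0],
    [[0,0,0],[0,0,-0.4],1.0],
    [[0,0,0],[0,0,-0.3],1.0],
    [[0,0,0],[0,0,-0.2],1.0],
    [[0,0,0],[0,0,-0.1],1.0],
    [[0,0,0],[0,0,0],1.0]
  ]
}}

```text
clock: 8.6
position: [0.4926, 0.2191, 0.1222]
ee_rot: [0.0, 0.992, 0.129, -0.0]
contact_force: [-0.0, -0.1, -2.9]
width: 0.0163
gripper_force: 39.4
```

Request:
{"method": "drive_tool", "body": {
  "rows": [
    [[0,0,0],[0,0,-0.2],1.0],
    [[0,0,0],[0,0,-0.2],1.0],
    [[0,0,0],[0,0,-0.2],1.0],
    [[0,0,0],[0,0,-0.1],1.0],
    [[0,0,0],[0,0,0],1.0]
  ]
}}

```text
clock: 9.22
position: [0.4926, 0.2191, 0.1152]
ee_rot: [0.0, 0.992, 0.129, -0.0]
contact_force: [-0.2, 0.1, -3.4]
width: 0.0161
gripper_force: 39.4
```

Request:
{"method": "drive_tool", "body": {
  "rows": [
    [[0,0,0],[0,0,-0.1],1.0],
    [[0,0,0],[0,0,-0.1],1.0],
    [[0,0,0],[0,0,-0.05],1.0],
    [[0,0,0],[0,0,0],1.0]
  ]
}}

```text
clock: 9.72
position: [0.4926, 0.2191, 0.1128]
ee_rot: [0.0, 0.992, 0.129, -0.0]
contact_force: [0.6, -0.1, -2.2]
width: 0.0163
gripper_force: 39.4
```

Request:
{"method": "drive_tool", "body": {
  "rows": [
    [[0,0,0],[0,0,-0.05],1.0],
    [[0,0,0],[0,0,0],1.0]
  ]
}}

```text
clock: 9.98
position: [0.4927, 0.2191, 0.1124]
ee_rot: [0.0, 0.992, 0.129, 0.0]
contact_force: [0.3, -0.6, -1.7]
width: 0.0165
gripper_force: 39.4
```

Request:
{"method": "drive_tool", "body": {
  "rows": [
    [[0,0,0],[0,0,-0.05],1.0],
    [[0,0,0],[0,0,0],1.0]
  ]
}}

```text
clock: 10.22
position: [0.4927, 0.2191, 0.1123]
ee_rot: [0.0, 0.992, 0.129, 0.0]
contact_force: [-1.0, -1.0, 1.8]
width: 0.0167
gripper_force: 39.9
```

Request:
{"method": "drive_tool", "body": {
  "rows": [
    [[0,0,0],[0,0,-0.05],1.0],
    [[0,0,0],[0,0,0],1.0]
  ]
}}

```text
clock: 10.48
position: [0.4928, 0.219, 0.1123]
ee_rot: [0.0, 0.992, 0.129, 0.0]
contact_force: [-2.7, -1.9, 5.6]
width: 0.0167
gripper_force: 40.3
```

It is seated: the force has turned upward at the expected height of 0.112. I'll release it.

Request:
{"method": "drive_tool", "body": {
  "rows": [
    [[0,0,0],[0,0,0.08],1.4],
    [[0,0,0],[0,0,0],2.0],
    [[0,0,0],[0,0,0],2.8],
    [[0,0,0],[0,0,0],4.0],
    [[0,0,0],[0,0,0],5.5],
    [[0,0,0],[0,0,0.5],6.0],
    [[0,0,0],[0,0,0],6.0],
    [[0,0,0],[0,0,0],6.0]
  ]
}}

```text
clock: 11.48
position: [0.4927, 0.2191, 0.1173]
ee_rot: [0.0, 0.992, 0.129, 0.0]
contact_force: [-0.1, -0.4, 0.1]
width: 0.06
gripper_force: 0.0
```

```bash
python3 - <<'E'
from h import *
s=manip.get_state();print(s['position'],s['width'],s['contact_force'])
c=eyes.get_calibration('wrist');w=snap('wrist','w4.png');a=snap('scene','s3.png');b=snap('side','d3.png')
np.savez('w4.npz',**c)
f=lambda x:cv2.resize(x[:,:,::-1],(400,300),interpolation=cv2.INTER_CUBIC)
cv2.imwrite('pics/c4.png',np.vstack([np.hstack([f(a[95:170,277:377]),f(b[240:315,247:347])]),np.hstack([f(w[150:330,160:400]),f(w)])]))
for z in(.077,.099,.125):print(z,proj('w',[.4931,.2189,z],c))
E
```

```text
[0.4927 0.2191 0.1173] 0.060047219199173045 [-0.0705 -0.4377  0.1167]
0.077 [279.1446 249.6383]
0.099 [279.2495 267.0004]
0.125 [279.4122 293.928 ]
```

View pics/c4.png

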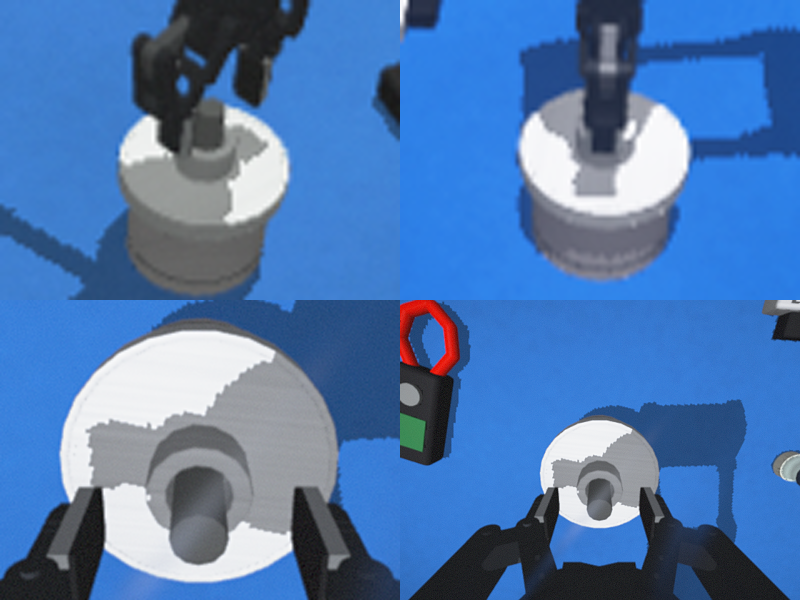

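The pair is nested and seated, the stem is free, and the collar is centred between the open fingers at column 280. Next I'll go down and grip the collar.

Request:
{"method": "drive_tool", "body": {
  "rows": [
    [[0,0,0],[0,0,-0.8],6.0],
    [[0,0,0],[0,0,-1.0],6.0],
    [[0,0,0],[0,0,-0.5],6.0],
    [[0,0,0],[0,0,0],5.0],
    [[0,0,0],[0,0,0],4.4],
    [[0,0,0],[0,0,0],4.0]
  ],
  "force": 30
}}

```text
clock: 12.38
position: [0.4929, 0.2192, 0.0944]
ee_rot: [-0.0, 0.992, 0.129, 0.0]
contact_force: [-0.4, 0.2, -0.2]
width: 0.0399
gripper_force: 0.0
```

Request:
{"method": "drive_tool", "body": {
  "rows": [
    [[0,0,0],[0,0,0],3.8],
    [[0,0,0],[0,0,0],3.5],
    [[0,0,0],[0,0,0],3.0],
    [[0,0,0],[0,0,0],3.0],
    [[0,0,0],[0,0,0],3.0]
  ],
  "force": 30
}}

```text
clock: 13.0
position: [0.493, 0.219, 0.0947]
ee_rot: [0.0, 0.992, 0.129, 0.0]
contact_force: [-1.2, -1.2, 5.9]
width: 0.0362
gripper_force: 30.2
```

Request:
{"method": "drive_tool", "body": {
  "rows": [
    [[0,0,0],[0,0,0.1],3.0],
    [[0,0,0],[0,0,0.2],3.0],
    [[0,0,0],[0,0,0.4],3.0],
    [[0,0,0],[0,0,0.6],3.0],
    [[0,0,0],[0,0,0],3.0]
  ]
}}

```text
clock: 13.62
position: [0.4931, 0.2193, 0.1078]
ee_rot: [-0.0, 0.992, 0.129, 0.001]
contact_force: [0.4, -1.2, -1.6]
width: 0.0358
gripper_force: 30.1
```

The load reads about 1.6 N, which is just the outer lid. I'll go on up.

Request:
{"method": "drive_tool", "body": {
  "rows": [
    [[0,0,0],[0,0,0.8],3.0],
    [[0,0,0],[0,0,1.2],3.0],
    [[0,0,0],[0,0,1.2],3.0],
    [[0,0,0],[0,0,1.2],3.0],
    [[0,0,0],[0,0,1.2],3.0],
    [[0,0,0],[0,0,1.2],3.0],
    [[0,0,0],[0,0,0.8],3.0],
    [[0,0,0],[0,0,0.3],3.0]
  ]
}}

```text
clock: 14.62
position: [0.4928, 0.2192, 0.1867]
ee_rot: [-0.0, 0.992, 0.129, 0.0]
contact_force: [-0.3, -1.6, -1.1]
width: 0.0361
gripper_force: 30.2
```

Request:
{"method": "drive_tool", "body": {
  "rows": [
    [[0,0,0],[0,0,0],3.0],
    [[0,0,0],[0,0,0],3.0],
    [[0,0,0],[0,0,0],3.0],
    [[0,0,0],[0,0,0],3.0]
  ]
}}

```text
clock: 15.12
position: [0.4925, 0.2191, 0.1858]
ee_rot: [0.0, 0.992, 0.129, -0.0]
contact_force: [1.0, -0.3, -1.2]
width: 0.0361
gripper_force: 30.2
```

```bash
python3 - <<'E'
from h import *
s=manip.get_state();print(s['position'],s['width'],s['contact_force'],s['gripper_force'])
a=snap('scene','s4.png');b=snap('side','d4.png')
f=lambda x:cv2.resize(x[:,:,::-1],(400,300),interpolation=cv2.INTER_CUBIC)
cv2.imwrite('pics/c5.png',np.hstack([f(a[75:174,261:393]),f(b[215:314,231:363])]))
E
```

```text
[0.4925 0.2191 0.1858] 0.036139964526566704 [ 0.992  -0.3351 -1.214 ] 30.22663665935397
```

View pics/c5.png

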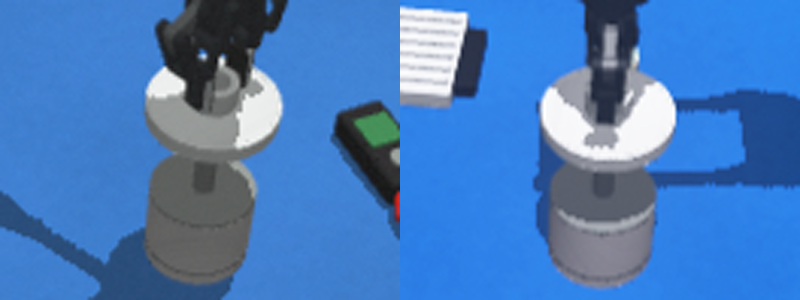

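The outer lid is held level about 91 mm up, and the inner lid is flush on the can, so I'll hand in the job.

```bash
python3 -c "
from rig import job
print(job.sign_off())"
```

```text
the job is handed in; nothing more can be done
None
```

I handed the job in after about 15 s of arm time, with the inner lid fully home in the can and the outer lid held level about 91 mm above its nested place; the sign-off returned no verdict.

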